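# Heft the tins and rack the full one

### The arm

A 6-joint arm with a two-finger parallel gripper is mounted at the origin on a cart in front of the work surface, level with it; the furniture and walls round the work are solid. World frame = base frame: x ahead of the robot, y to its left, z up, the work surface at z = 0. Lengths are in m, angles in rad, forces in N, time in s.
With the tool pointing down it reaches from about 0.25 to 0.725 m from the base axis. Payload 9.7 kg.
Tool frame: the origin (TCP) lies midway between the tips of the shut fingers; the grasp point (between the pads) lies 19 mm behind it; z points along the fingers, y is the direction in which the jaws open and shut (so a half turn about z gives the same grasp; the last joint's range is limited). The gripper opens to 85 mm and grips with 20 to 120 N. Pads are 22 mm wide; open, the fingers measure 114 mm over their backs; the gripper's body (76 mm by 85 mm) begins 54 mm behind the grasp point. The pads swing forward as they close: fully open they stand 13 mm farther back than shut.
Start: joints at [-1.234, 0.087, 0.176, 1.66, 0, 1.571], TCP at [0.182, -0.519, 0.231] pointing down, gripper open.
Joint ranges: [-3.13, 3.13], [-0.85, 1.81], [-1.15, 1.24], [-2.2, 2.28], [-1.44, 1.52], [-3.14, 3.14]. Speed limits (rad/s): [2.22, 2.22, 2.57, 3.14, 3.14, 3.14].

### API

Orientations are given as a rotation vector (axis times angle).
In Python, from station import ctrl, vision gives the robot as it stands. The module is installed in compiled form; this text tells all that it offers.
- The arm moves only by the shell command python3 -m pendant 'ROWS' [OPENING] [FORCE]. ROWS is a JSON object of lists of equal length, an entry for each row: "xyz": the shift along the tool's x, y, z in mm, a list of three; "rotation": the turn, a rotation vector about the tool's x, y, z in degrees, a list of three. A call has 1 to 12 rows; each row is the pose to reach, as a shift and turn from the pose commanded when the call began, along the tool's axes at that moment; what a row does not reach only later rows make up. A row lasts 1/10 s, in which the tool goes at most 50 mm and 8.59 degrees, less where a joint would pass 70% of its speed; a pose out of reach is approached as far as the arm can. A call with a gripper value outside its range is refused whole. OPENING is the closure, from 0 (fully open) to 1 (shut), set as the call begins (- or left out, the last holds). The fingers move at their own pace and stop on an object; FORCE is the grip in N (left out, the last holds). Time passes only in rows, so rows that repeat a pose let the fingers close. It gives the time, the measured TCP pose, the force and the opening at its end, in the units of the state.
- ctrl.get_obs(): the state, without advancing time (a new reading comes with each control period).
- vision.capture(name): name is "scene" or "top" or "wrist"; returns (picture, depth): 480x640x3 uint8, red, green, blue; 480x640 float32, m along the optical axis (not along the pixel's ray), 0 where there is no reading.
- vision.calibration(name): a dict with "vertical_fov" (degrees; the focal length in pixels is half the picture's height over the tangent of half this angle, whatever the lens; pixels are square), "cx", "cy" (the principal point, pixels), "extrinsics" (4x4, takes a point from world to camera coordinates); the wrist camera has in their place "T_tool_cam" (4x4, takes a point from camera to tool coordinates, whose origin is the TCP and whose axes are the flange's). Camera axes: x right, y up, looking along -z (the intrinsics and any distortion apply to the point x, -y, -z); pixel columns grow to the right and rows downward; lengths in m; the calibration is good to about 2 mm. A picture is of the moment at which its call begins: read the wrist's pose just before it. calibration takes no time and is no camera call.
- ctrl.hand_in(): hands the job in, once; it reports no verdict.
Trained networks look in the newest picture that a camera, given by its name, has taken for a name from the list of things; names that differ only in an ending like _2 or _b are one class to them, and where a whole thing is asked for, a point or a joint stands for the part that bears it (a point fixed in the world has none). Each returns a list of dicts, best first, with "score" (0 to 1); they miss things now and then, are a little off and sometimes report something else, mostly with a low value. They report only what shows in the picture. A call takes as long as a camera call. They do not tell look-alikes from the thing itself.
- vision.trace(camera, thing): "pixels" (480x640 bool, what is visible of it) and "bbox" ([left, top, right, bottom] in pixels, round what is visible of it).
The state is a dict: "time_s": time; "qpos": joint angles; "qvel": joint speeds; "effort": joint torques, N m; "eef_pos": TCP position; "tool_rot": TCP orientation; "ft_force": force on the tool from outside, world axes, zero at the start; "ft_torque": the same for the moment, N m; "width": finger opening in m.
Only numpy, scipy, OpenCV 4.12 (cv2) and the standard library are available. Lean on these libraries where they do the work, as an engineer would, in place of code of your own. Each camera call takes 0.05 s, during which the arm holds its last target.

### The job

Of the three identical tins on the bench only one is full. Find it by its weight and slide it, end first, into the grey sheet-steel holder until it is fully home against the stop at the back; leave it there and leave the two light tins lying flat on the bench where they were (within a few centimetres).

Things in the scene. Friction and masses are not known exactly. Their poses are not given: they have to be found in the camera images.
- tin_a_mid (a point): One of three outwardly identical closed flat tins, red lid, grey sides: 86 mm long (its own y), 60 mm wide (x), 22 mm high, lying flat. Point: its centre, 11 mm above its underside. Gripped across the 60 mm width. One tin is full (0.47 to 0.63 kg), the other two almost empty (0.10 to 0.14 kg); only the weight tells which. Pushing the full one along the bench takes up to about 12 N.
- tin_b_mid (a point): One of three outwardly identical closed flat tins, red lid, grey sides: 86 mm long (its own y), 60 mm wide (x), 22 mm high, lying flat. Point: its centre, 11 mm above its underside. Gripped across the 60 mm width. One tin is full (0.47 to 0.63 kg), the other two almost empty (0.10 to 0.14 kg); only the weight tells which. Pushing the full one along the bench takes up to about 12 N.
- tin_c_mid (a point): One of three outwardly identical closed flat tins, red lid, grey sides: 86 mm long (its own y), 60 mm wide (x), 22 mm high, lying flat. Point: its centre, 11 mm above its underside. Gripped across the 60 mm width. One tin is full (0.47 to 0.63 kg), the other two almost empty (0.10 to 0.14 kg); only the weight tells which. Pushing the full one along the bench takes up to about 12 N.
- holder: Grey sheet-steel sleeve fixed to the bench for one tin lying flat, its 86 mm side along the holder's x. Origin: on the bench top, mid-sleeve. x points from the open mouth (x = -30 mm) into the closed back, z up. No floor: the tin slides on the bench. Inner width 66 mm, inner height 28 mm, top of roof 31 mm, sheet 3 mm; feet reach to y = +-51 mm, 5 mm high.
- holder_stop (a point): Middle of the inner face of the holder's closed back, 60 mm in from the mouth (holder x = +30 mm), 14 mm above the bench; axes as the holder's. The last 12 mm before the mouth (no roof there) flare to about 80 mm width. A tin fully home has its centre 43 mm before this point and its near end sticks 26 mm out of the mouth; either end may go first. It can be pushed home from behind.
There are look-alikes about, which are no part of the job. Leave any black or green look-alike of the part that bears tin_a_mid alone.

How it is judged:
By the outcome, as a careful person would: the job done as asked, in the order asked, and still so for the second after the job is handed in, with the robot touching nothing.
It also fails if it takes over 72 s, if anything falls off the work surface, if the arm or the gripper's body presses on something with over 40 N, if the wrist force passes 120 N, or if a joint passes its speed limit or range.

## Working session

There is one attempt and no reset: what is moved stays moved. The work goes in short steps, Python scripts to look and compute and a shell command to move; the robot and the scene stay as the last step left them, time stands still between calls to the robot, and variables do not carry over. Pictures are saved under pics/ and viewed, and the job is handed in when it is done.

```bash
mkdir -p pics; ls; python3 - <<'E'
from station import ctrl, vision
import cv2
print(ctrl.get_obs())
for n in ("scene","top","wrist"):
    p,d=vision.capture(n); cv2.imwrite(f"pics/{n}0.png",p[:,:,::-1]); print(n,vision.calibration(n))
E
```

```text
pics
{'time_s': 0.0, 'qpos': array([-1.23398182e+00,  8.74437787e-02,  1.75152966e-01,  1.65979319e+00,
       -8.53800024e-06,  1.57080349e+00]), 'qvel': array([-0.00065345, -0.00028914, -0.00048068,  0.00122132,  0.00025064,
        0.00158256]), 'effort': array([-5.46685405e-04, -5.20392215e+01,  4.64798534e+01,  1.62740011e-02,
       -1.29719269e-04,  1.06596767e-05]), 'eef_pos': array([ 0.18168992, -0.51888896,  0.23060169]), 'tool_rot': array([-3.09590026e+00, -5.26346092e-01,  3.52113577e-04]), 'ft_force': array([ 0.27071076, -0.08032061, -1.12791177]), 'ft_torque': array([-0.03465864,  0.02801445,  0.01658009]), 'width': 0.08509016818702762}
scene {'vertical_fov': 45.39991975489674, 'cx': 325.539915636686, 'cy': 245.442885188888, 'extrinsics': array([[ 0.56996471, -0.82158848, -0.011515  , -0.53449871],
       [ 0.37210062,  0.24559376,  0.89511163, -0.1290068 ],
       [-0.7325854 , -0.51446678,  0.44569336, -1.12729718],
       [ 0.        ,  0.        ,  0.        ,  1.        ]])}
top {'vertical_fov': 46.259436016738306, 'cx': 319.3281153350213, 'cy': 239.4766344029594, 'extrinsics': array([[ 0.02759261, -0.99961133, -0.00398001, -0.34864801],
       [ 0.98009719,  0.02627049,  0.19677235, -0.43836784],
       [-0.19659132, -0.00933026,  0.98044113, -1.48237968],
       [ 0.        ,  0.        ,  0.        ,  1.        ]])}
wrist {'vertical_fov': 67.9701776008539, 'cx': 317.1245280978437, 'cy': 237.8872690901635, 'T_tool_cam': array([[ 4.45442939e-04,  9.58106196e-01,  2.86412848e-01,
         7.40933126e-02],
       [ 9.99999860e-01, -5.08559484e-04,  1.45981985e-04,
         1.41033396e-03],
       [ 2.85524214e-04,  2.86412743e-01, -9.58106288e-01,
        -1.42941860e-01],
       [ 0.00000000e+00,  0.00000000e+00,  0.00000000e+00,
         1.00000000e+00]])}
```

View pics/top0.png

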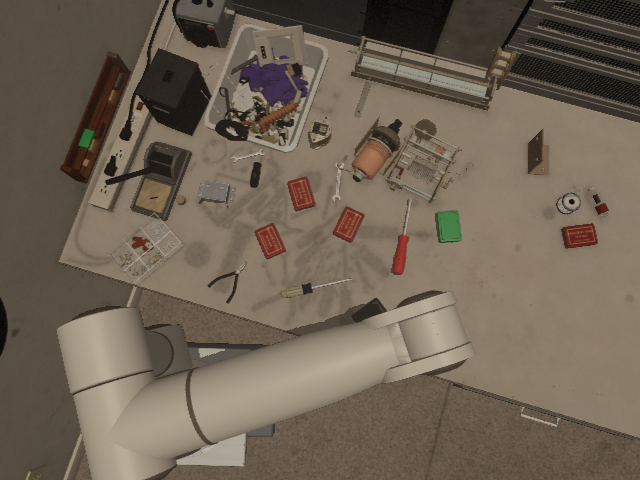

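View pics/scene0.png

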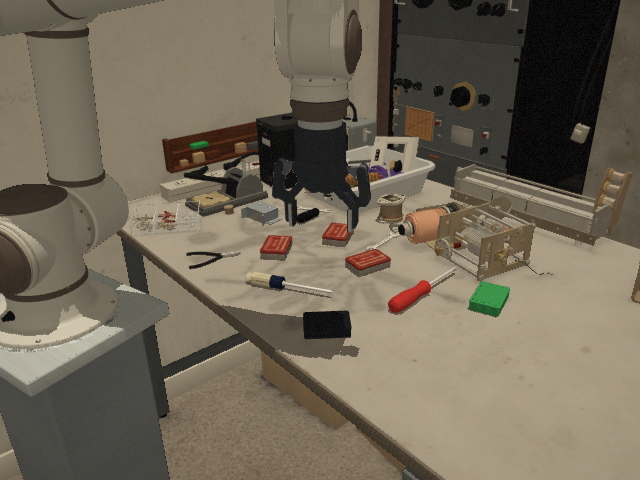

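View pics/wrist0.png

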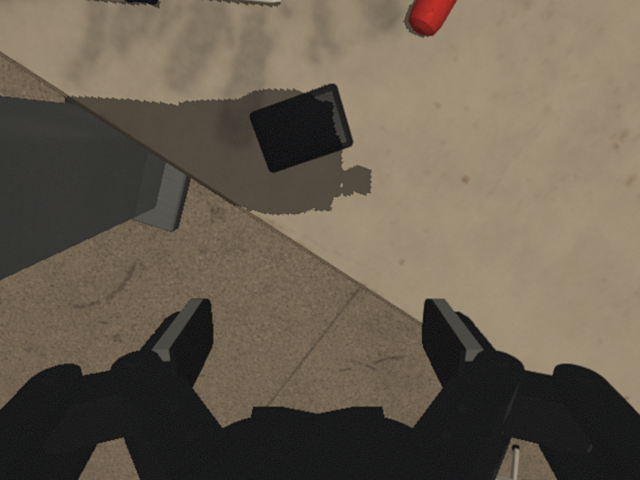

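Top view: red tins at about (302,193), (270,240) and (349,224), a fourth red box far off at (580,236), and the holder probably at (216,190). Next I'll measure these.

```bash
cat > h.py <<'E'
from station import ctrl, vision
import numpy as np, cv2
from scipy.spatial.transform import Rotation as R
def cam(n,obs=None):
    c=vision.calibration(n); f=240/np.tan(np.radians(c['vertical_fov']/2))
    if 'extrinsics' in c: T=np.linalg.inv(c['extrinsics'])
    else:
        W=np.eye(4); W[:3,:3]=R.from_rotvec(obs['tool_rot']).as_matrix(); W[:3,3]=obs['eef_pos']; T=W@c['T_tool_cam']
    return f,c['cx'],c['cy'],T
def cloud(n,d,obs=None):
    f,cx,cy,T=cam(n,obs); v,u=np.mgrid[:480,:640]
    P=np.stack([(u-cx)/f*d,-(v-cy)/f*d,-d],-1)
    W=P@T[:3,:3].T+T[:3,3]; W[d<=0]=np.nan; return W
def plane(n,u,v,z,obs=None):
    f,cx,cy,T=cam(n,obs); r=T[:3,:3]@np.array([(u-cx)/f,-(v-cy)/f,-1]); return T[:3,3]+r*(z-T[2,3])/r[2]
E
python3 - <<'E'
from h import *
p,d=vision.capture("top"); W=cloud("top",d)
for th in ("tin_a_mid","holder"):
    for r in vision.trace("top",th):
        m=r['pixels']&np.isfinite(W[...,2]); q=W[m]; z=np.median(q[:,2])
        top=q[q[:,2]>np.percentile(q[:,2],90)-0.008]
        print(th,round(r['score'],2),r['bbox'],m.sum(),np.round(np.median(q,0),3),np.round(np.percentile(q[:,2],[5,50,95]),3),cv2.minAreaRect((top[:,:2]*1000).astype(np.float32)))
s=cv2.resize(p[130:290,150:420],None,fx=2.9,fy=2.9,interpolation=cv2.INTER_CUBIC)
cv2.imwrite("pics/topz.png",s[:,:,::-1])
E
```

```text
tin_a_mid 0.78 [436.2, 210.0, 463.8, 241.7] 702 [ 0.499 -0.693  0.022] [0.014 0.022 0.028] ((500.3343505859375, -693.672119140625), (87.15241241455078, 60.98619079589844), 5.280353546142578)
tin_a_mid 0.68 [352.8, 295.2, 386.9, 322.9] 401 [ 0.261 -0.475  0.022] [0.016 0.022 0.027] ((251.40347290039062, -463.60235595703125), (43.13114929199219, 108.11710357666016), 33.0036506652832)
tin_a_mid 0.67 [288.0, 178.0, 314.6, 209.7] 648 [ 0.582 -0.282  0.022] [0.014 0.022 0.028] ((583.4618530273438, -281.6193542480469), (86.33557891845703, 59.332969665527344), 17.855648040771484)
holder 0.87 [197.4, 181.8, 232.0, 206.7] 654 [ 0.579 -0.045  0.029] [-0.001  0.029  0.036] ((577.79931640625, -38.762088775634766), (77.45228576660156, 61.2409782409668), 84.98519134521484)
```

View pics/topz.png

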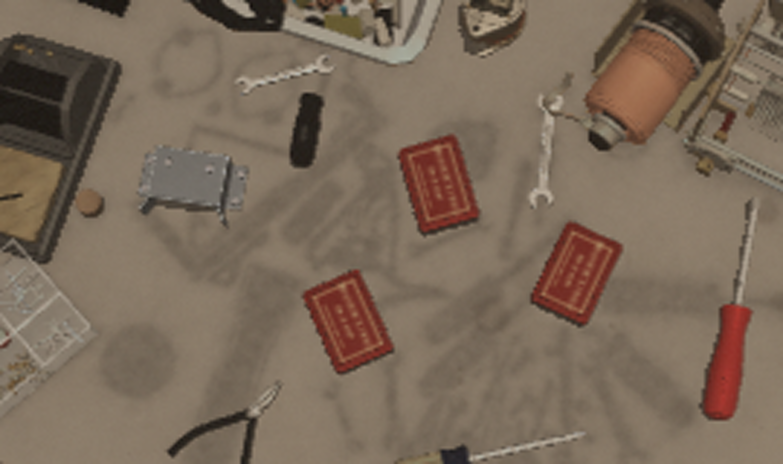

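```bash
python3 - <<'E'
from h import *
p,d=vision.capture("top"); W=cloud("top",d)
hsv=cv2.cvtColor(p,cv2.COLOR_RGB2HSV)
m=(((hsv[...,0]<8)|(hsv[...,0]>172))&(hsv[...,1]>120)).astype(np.uint8)
m=cv2.morphologyEx(m,cv2.MORPH_CLOSE,np.ones((5,5)))
n,l,st,c=cv2.connectedComponentsWithStats(m)
for i in range(1,n):
    if st[i,4]<300: continue
    q=W[(l==i)&np.isfinite(W[...,2])]; q=q[abs(q[:,2]-.022)<.012]
    if len(q)<100: continue
    vs,us=np.nonzero(l==i); P=np.array([plane("top",u,v,.022)[:2]*1000 for u,v in zip(us,vs)],np.float32)
    print(c[i],np.median(q,0).round(3),cv2.minAreaRect(P))
o=ctrl.get_obs(); print(R.from_rotvec(o['tool_rot']).as_matrix().round(3))
E
```

```text
[300.79516129 192.85483871] [ 0.584 -0.281  0.022] ((584.0944213867188, -280.80926513671875), (86.26079559326172, 58.563541412353516), 17.526790618896484)
[348.31424149 223.62383901] [ 0.499 -0.415  0.022] ((499.2016906738281, -415.82611083984375), (58.200050354003906, 86.93571472167969), 65.30596923828125)
[269.53384615 240.39846154] [ 0.446 -0.2    0.022] ((446.0190734863281, -199.14938354492188), (86.00251007080078, 58.66256332397461), 25.772066116333008)
[579.90990991 235.22672673] [ 0.483 -1.053  0.021] ((483.1767578125, -1052.730712890625), (58.93362045288086, 87.5392837524414), 8.764019966125488)
[399.97788698 254.94594595] [ 0.413 -0.558  0.026] ((416.4999084472656, -558.3545532226562), (30.792144775390625, 110.4980697631836), 80.57682800292969)
[[ 0.944  0.33  -0.   ]
 [ 0.33  -0.944  0.   ]
 [-0.    -0.    -1.   ]]
```

```bash
cat >> h.py <<'E'
def go(x,y,z,yaw=None):
    o=ctrl.get_obs(); M=R.from_rotvec(o['tool_rot']).as_matrix()
    s=M.T@(np.array([x,y,z])-o['eef_pos'])*1000
    if yaw is None: rv=np.zeros(3)
    else:
        best=None
        for k in (0,180):
            a=np.radians(yaw+k); X=np.array([np.cos(a),np.sin(a),0]); Z=np.array([0,0,-1.]); D=np.stack([X,np.cross(Z,X),Z],1)
            r=np.degrees(R.from_matrix(M.T@D).as_rotvec())
            if best is None or np.linalg.norm(r)<np.linalg.norm(best): best=r
        rv=best
    print('xyz',s.round(1),'rot',rv.round(2),'t',round(o['time_s'],2),'F',o['ft_force'].round(2),'q6',o['qpos'][5].round(2),'w',o['width'].round(4),'pos',o['eef_pos'].round(4))
E
python3 -c "
from h import *
go(.499,-.416,.12,-24.7)"
```

```text
Traceback (most recent call last):
  File "h.py", line 27, in go
    print('xyz',s.round(1),'rot',rv.round(2),'t',round(o['time_s'],2),'F',o['ft_force'].round(2),'q6',o['qpos'][5].round(2),'w',o['width'].round(4),'pos',o['eef_pos'].round(4))
                                                                                                                                ^^^^^^^^^^^^^^^^
AttributeError: 'float' object has no attribute 'round'
```

```bash
sed -i "s/o\['width'\].round(4)/round(o['width'],4)/" h.py
python3 -c "
from h import *
go(.499,-.416,.12,-24.7)"
```

```text
xyz [333.5   7.6 111.1] rot [-2.000e-02  1.000e-02  4.399e+01] t 0.35 F [ 0.43 -0.54 -0.25] q6 1.57 w 0.0854 pos [ 0.1817 -0.519   0.2311]
```

```bash
python3 -m pendant '{"xyz":[[333.5,7.5,50],[333.5,7.5,50],[333.5,7.5,50],[333.5,7.5,60],[333.5,7.5,80],[333.5,7.5,111],[333.5,7.5,111],[333.5,7.5,111],[333.5,7.5,111],[333.5,7.5,111],[333.5,7.5,111]],"rotation":[[0,0,8],[0,0,16],[0,0,24],[0,0,32],[0,0,40],[0,0,44],[0,0,44],[0,0,44],[0,0,44],[0,0,44],[0,0,44]]}' 0 60
python3 - <<'E'
from h import *
o=ctrl.get_obs(); p,d=vision.capture("wrist"); cv2.imwrite("pics/w1.png",p[:,:,::-1])
go(.499,-.416,.12,-24.7)
W=cloud("wrist",d,o)
hsv=cv2.cvtColor(p,cv2.COLOR_RGB2HSV)
m=(((hsv[...,0]<8)|(hsv[...,0]>172))&(hsv[...,1]>120)).astype(np.uint8)
m=cv2.morphologyEx(m,cv2.MORPH_CLOSE,np.ones((9,9)))
n,l,st,c=cv2.connectedComponentsWithStats(m)
for i in range(1,n):
    if st[i,4]<600: continue
    q=W[(l==i)&np.isfinite(W[...,2])]
    q=q[abs(q[:,2]-np.median(q[:,2]))<.004]
    print(c[i],st[i],np.median(q,0).round(3),cv2.minAreaRect((q[:,:2]*1000).astype(np.float32)))
E
```

```text
time_s: 1.45
eef_pos: [0.4982, -0.417, 0.1219]
tool_rot: [3.067, -0.674, 0.002]
ft_force: [-0.0, 0.0, 0.9]
width: 0.0849
xyz [ 0.3 -1.3  1.9] rot [ 0.04 -0.11 -0.09] t 1.5 F [ 0.04 -0.55  0.42] q6 2.88 w 0.0851 pos [ 0.4982 -0.4171  0.1219]
[ 89.4400978  207.10005642] [   16   137   149   140 10634] [ 0.587 -0.285  0.023] ((584.257080078125, -282.88702392578125), (86.58195495605469, 61.54725646972656), 18.250532150268555)
[317.56165382 234.62966049] [ 274  177   86  118 9602] [ 0.503 -0.419  0.023] ((499.617431640625, -418.2041015625), (59.09517288208008, 86.73126220703125), 66.14460754394531)
[541.45814183 253.54793171] [ 511  180   59  144 6092] [ 0.422 -0.561  0.027] ((419.049560546875, -561.8074340820312), (26.114084243774414, 105.66656494140625), 79.34320068359375)
[ 88.40629471 361.92274678] [ 66 348  45  28 699] [ 0.483 -0.211  0.023] ((481.0504150390625, -209.14859008789062), (29.442768096923828, 17.986513137817383), 24.467729568481445)
```

View pics/w1.png

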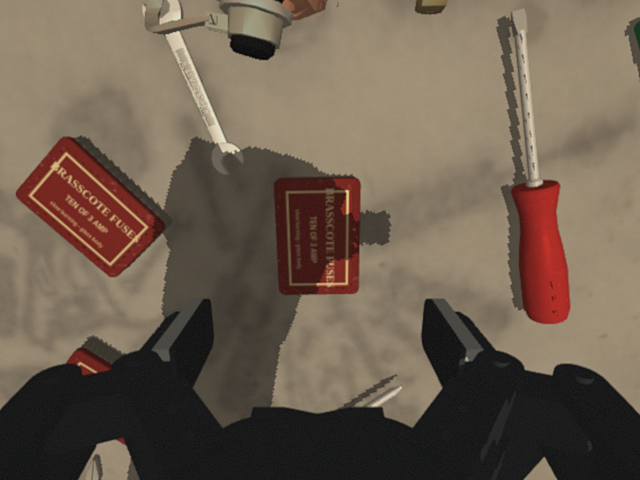

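The wrist view shows T2 between the fingers at (318,235), and the depth agrees with the top camera to 2 mm. I'll descend and grasp it.

```bash
python3 -c "
from h import *
go(.4995,-.4172,.001,-24.3)"
```

```text
xyz [  1.   -0.5 120.9] rot [ 0.04 -0.11 -0.49] t 1.5 F [ 0.04 -0.55  0.42] q6 2.88 w 0.0851 pos [ 0.4982 -0.4171  0.1219]
```

```bash
python3 -m pendant '{"xyz":[[1,-0.5,40],[1,-0.5,80],[1,-0.5,105],[1,-0.5,119],[1,-0.5,119],[1,-0.5,119]],"rotation":[[0,0,-0.5],[0,0,-0.5],[0,0,-0.5],[0,0,-0.5],[0,0,-0.5],[0,0,-0.5]]}'
python3 -m pendant '{"xyz":[[0,0,0],[0,0,0],[0,0,0],[0,0,0],[0,0,0],[0,0,0],[0,0,0],[0,0,0]],"rotation":[[0,0,0],[0,0,0],[0,0,0],[0,0,0],[0,0,0],[0,0,0],[0,0,0],[0,0,0]]}' 1 80
```

```text
time_s: 2.1
eef_pos: [0.5004, -0.4168, 0.0031]
tool_rot: [3.071, -0.659, 0.003]
ft_force: [-1.3, -0.4, -0.4]
width: 0.0856
time_s: 2.9
eef_pos: [0.501, -0.4168, 0.0036]
tool_rot: [3.07, -0.658, 0.005]
ft_force: [-1.3, 0.0, 7.7]
width: 0.0574
```

```bash
python3 -m pendant '{"xyz":[[0,0,-10],[0,0,-30],[0,0,-30],[0,0,-30],[0,0,-30],[0,0,-30],[0,0,-30]],"rotation":[[0,0,0],[0,0,0],[0,0,0],[0,0,0],[0,0,0],[0,0,0],[0,0,0]]}'
python3 -m pendant '{"xyz":[[0,0,0]],"rotation":[[0,0,0]]}'
python3 -m pendant '{"xyz":[[0,0,0]],"rotation":[[0,0,0]]}'
python3 - <<'E'
from h import *
p,d=vision.capture("scene"); cv2.imwrite("pics/s2.png",p[:,:,::-1])
go(.4995,-.4172,.001,-24.3)
print(ctrl.get_obs()['effort'])
E
```

```text
time_s: 3.6
eef_pos: [0.4998, -0.4157, 0.0305]
tool_rot: [-3.071, 0.659, 0.002]
ft_force: [-1.0, -0.0, -0.8]
width: 0.0574
time_s: 3.7
eef_pos: [0.5, -0.4158, 0.0308]
tool_rot: [-3.072, 0.659, 0.001]
ft_force: [-0.2, 0.7, -0.1]
width: 0.0577
time_s: 3.8
eef_pos: [0.5, -0.4159, 0.031]
tool_rot: [-3.072, 0.659, 0.0]
ft_force: [0.7, -0.4, -1.1]
width: 0.0576
xyz [ 0.   1.4 30.1] rot [-0.    0.01  0.1 ] t 3.85 F [-0.05  0.08 -0.57] q6 2.87 w 0.0574 pos [ 0.5001 -0.4159  0.0311]
[ 2.15148939e-03 -6.79644513e+01  4.67433679e+01  6.80755868e-03
 -3.25239971e-04  1.46028179e-05]
```

View pics/s2.png

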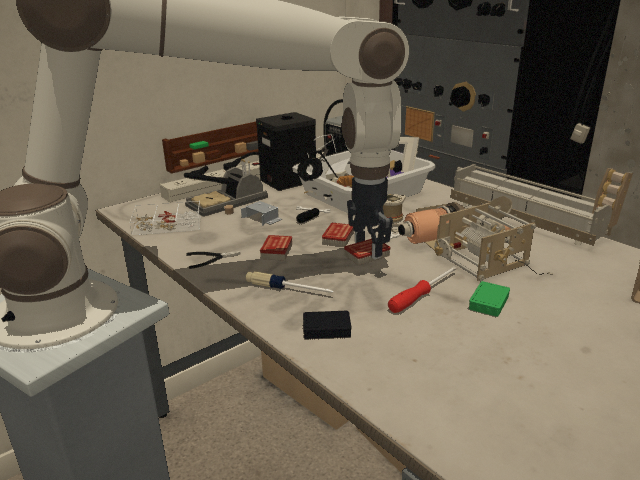

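The tin is lifted, now at (368,250) in the scene, and Fz is only about −0.7 N, so it's light. I'll put it back.

```bash
python3 -m pendant '{"xyz":[[0,0,15],[0,0,24],[0,0,29],[0,0,29.5],[0,0,29.5]],"rotation":[[0,0,0],[0,0,0],[0,0,0],[0,0,0],[0,0,0]]}'
python3 -m pendant '{"xyz":[[0,0,0],[0,0,0],[0,0,0],[0,0,0],[0,0,0]],"rotation":[[0,0,0],[0,0,0],[0,0,0],[0,0,0],[0,0,0]]}' 0
python3 -m pendant '{"xyz":[[0,0,-30],[0,0,-70],[0,0,-120],[0,0,-120],[0,0,-120]],"rotation":[[0,0,0],[0,0,0],[0,0,0],[0,0,0],[0,0,0]]}'
python3 -c "
from h import *
go(.584,-.282,.10,17.9)"
```

```text
time_s: 4.35
eef_pos: [0.4996, -0.4155, 0.0036]
tool_rot: [3.072, -0.659, -0.0]
ft_force: [-8.6, 8.3, 20.1]
width: 0.0575
time_s: 4.85
eef_pos: [0.5, -0.4159, 0.0014]
tool_rot: [-3.072, 0.659, 0.001]
ft_force: [0.1, 0.1, 0.6]
width: 0.0854
time_s: 5.35
eef_pos: [0.5008, -0.4165, 0.1233]
tool_rot: [3.07, -0.658, 0.004]
ft_force: [-0.4, -0.5, 0.2]
width: 0.0854
xyz [  20.7 -156.8   23.2] rot [  0.11  -0.14 -42.11] t 5.35 F [-0.45 -0.48  0.17] q6 2.87 w 0.0854 pos [ 0.5008 -0.4165  0.1233]
```

```bash
python3 -m pendant '{"xyz":[[20.5,-157,20],[20.5,-157,20],[20.5,-157,20],[20.5,-157,20],[20.5,-157,20],[20.5,-157,20],[20.5,-157,20],[20.5,-157,20]],"rotation":[[0,0,-8],[0,0,-16],[0,0,-24],[0,0,-32],[0,0,-40],[0,0,-42],[0,0,-42],[0,0,-42]]}'
python3 - <<'E'
from h import *
o=ctrl.get_obs(); p,d=vision.capture("wrist"); cv2.imwrite("pics/w2.png",p[:,:,::-1])
W=cloud("wrist",d,o)
hsv=cv2.cvtColor(p,cv2.COLOR_RGB2HSV)
m=(((hsv[...,0]<8)|(hsv[...,0]>172))&(hsv[...,1]>120)).astype(np.uint8)
m=cv2.morphologyEx(m,cv2.MORPH_CLOSE,np.ones((9,9)))
n,l,st,c=cv2.connectedComponentsWithStats(m)
for i in range(1,n):
    if st[i,4]<2000: continue
    q=W[(l==i)&np.isfinite(W[...,2])]
    q=q[abs(q[:,2]-np.median(q[:,2]))<.004]
    print(c[i],st[i],np.median(q,0).round(3),cv2.minAreaRect((q[:,:2]*1000).astype(np.float32)))
go(.584,-.282,.001,17.9)
E
```

```text
time_s: 6.15
eef_pos: [0.5827, -0.2809, 0.1004]
tool_rot: [-3.103, -0.483, 0.002]
ft_force: [0.3, 0.2, 0.3]
width: 0.0853
[318.79388298 242.98599291] [  272   181    94   127 11280] [ 0.588 -0.282  0.023] ((584.7467041015625, -282.6860046386719), (86.30525207519531, 58.80161666870117), 18.005577087402344)
xyz [ 1.   1.3 99.8] rot [-0.05  0.06 -0.19] t 6.2 F [ 0.16 -0.65 -0.34] q6 2.38 w 0.085 pos [ 0.5828 -0.2811  0.1008]
```

View pics/w2.png

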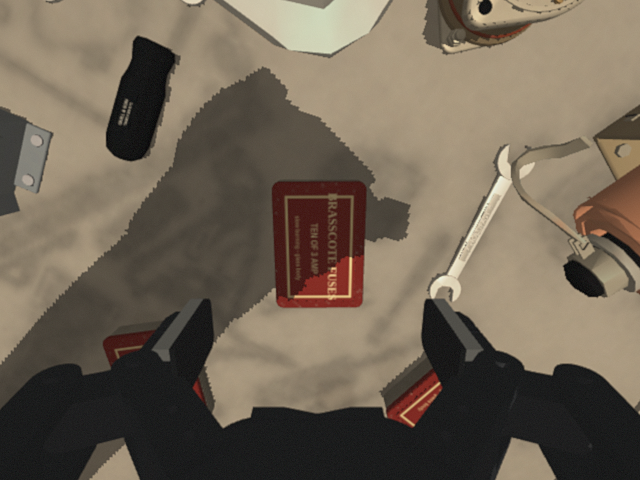

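T1 is centred at (319,243) and the holder's foot shows at the left, around (30,160). I'll descend and grip T1.

```bash
python3 -m pendant '{"xyz":[[1.5,1.5,40],[1.5,1.5,75],[1.5,1.5,92],[1.5,1.5,97],[1.5,1.5,97]],"rotation":[[0,0,0],[0,0,0],[0,0,0],[0,0,0],[0,0,0]]}'
python3 -m pendant '{"xyz":[[0,0,0],[0,0,0],[0,0,0],[0,0,0],[0,0,0],[0,0,0]],"rotation":[[0,0,0],[0,0,0],[0,0,0],[0,0,0],[0,0,0],[0,0,0]]}' 1 80
python3 -m pendant '{"xyz":[[0,0,-10],[0,0,-30],[0,0,-30],[0,0,-30],[0,0,-30],[0,0,-30],[0,0,-30]],"rotation":[[0,0,0],[0,0,0],[0,0,0],[0,0,0],[0,0,0],[0,0,0],[0,0,0]]}'
python3 -m pendant '{"xyz":[[0,0,0]],"rotation":[[0,0,0]]}'
python3 -m pendant '{"xyz":[[0,0,0]],"rotation":[[0,0,0]]}'
```

```text
time_s: 6.7
eef_pos: [0.5847, -0.2821, 0.0043]
tool_rot: [-3.103, -0.485, 0.001]
ft_force: [0.1, 0.4, 0.5]
width: 0.0857
time_s: 7.3
eef_pos: [0.5861, -0.2826, 0.0072]
tool_rot: [3.102, 0.486, 0.005]
ft_force: [-0.1, 0.2, 6.2]
width: 0.0574
time_s: 8.0
eef_pos: [0.5847, -0.282, 0.034]
tool_rot: [-3.103, -0.486, 0.002]
ft_force: [-0.3, 0.4, -5.4]
width: 0.0573
time_s: 8.1
eef_pos: [0.5849, -0.282, 0.0343]
tool_rot: [-3.103, -0.486, 0.001]
ft_force: [-0.3, -0.3, -5.9]
width: 0.0573
time_s: 8.2
eef_pos: [0.585, -0.2821, 0.0346]
tool_rot: [-3.104, -0.486, 0.0]
ft_force: [1.6, 0.1, -5.2]
width: 0.057
```

T1 reads about −5.5 N, so it's the full one. I'll carry it up and look at the holder.

```bash
python3 -c "
from h import *
go(.50,-.13,.17,10)"
```

```text
xyz [ -34.5 -170.8 -135.4] rot [-0.01  0.01  7.8 ] t 8.2 F [ 1.64  0.07 -5.25] q6 2.38 w 0.057 pos [ 0.585  -0.2821  0.0346]
```

```bash
python3 -m pendant '{"xyz":[[0,0,-45],[0,-10,-95],[-10,-50,-130],[-20,-95,-135],[-30,-140,-135],[-34,-170,-135],[-34,-170,-135],[-34,-170,-135],[-34,-170,-135],[-34,-170,-135]],"rotation":[[0,0,0],[0,0,0],[0,0,3],[0,0,7],[0,0,7],[0,0,7],[0,0,7],[0,0,7],[0,0,7],[0,0,7]]}'
python3 - <<'E'
from h import *
o=ctrl.get_obs(); p,d=vision.capture("wrist"); cv2.imwrite("pics/w3.png",p[:,:,::-1])
np.savez("w3.npz",p=p,d=d,pos=o['eef_pos'],rot=o['tool_rot'])
W=cloud("wrist",d,o)
for r in vision.trace("wrist","holder"):
    m=r['pixels']&np.isfinite(W[...,2]); q=W[m]
    print(r['score'],r['bbox'],np.percentile(q[:,2],[2,25,50,75,98]).round(4))
    for lo,hi in ((.0015,.009),(.024,.040)):
        s=q[(q[:,2]>lo)&(q[:,2]<hi)]
        print(lo,len(s),cv2.minAreaRect((s[:,:2]*1000).astype(np.float32)))
go(0,0,0)
E
```

```text
time_s: 9.2
eef_pos: [0.501, -0.1313, 0.1695]
tool_rot: [-3.128, -0.294, 0.001]
ft_force: [0.6, -0.0, -5.6]
width: 0.0571
0.57 [153.8, 48.2, 295.5, 164.5] [0.0024 0.0301 0.0311 0.0317 0.0331]
0.0015 1320 ((576.063232421875, -40.94573974609375), (101.84961700439453, 61.39167785644531), 83.30498504638672)
0.024 7481 ((576.640869140625, -40.84576416015625), (81.54975891113281, 62.8062744140625), 84.46331024169922)
xyz [-467.6 -222.3  169.7] rot [0. 0. 0.] t 9.3 F [ 0.43  0.8  -6.32] q6 2.7 w 0.0574 pos [ 0.5009 -0.1313  0.1694]
```

View pics/w3.png

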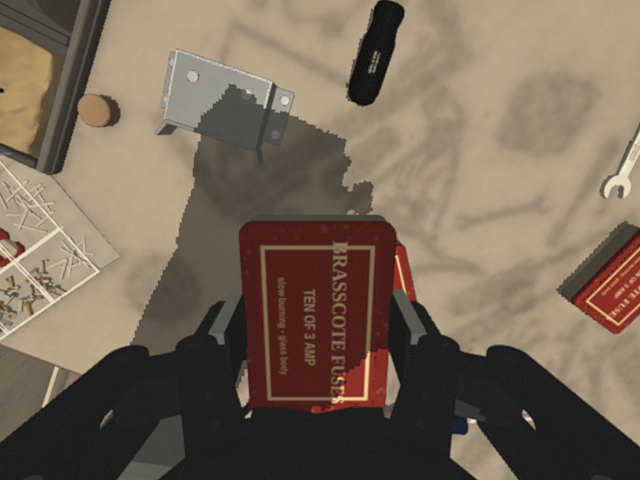

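The mouth, with its flared wings at (160,128) and (262,160), faces the robot. The foot is at (285,110). Next I'll fit the roof precisely.

```bash
cat > fit.py <<'E'
from h import *
def fit(W,a0,c0,mask=None):
    ok=np.isfinite(W[...,2])&(W[...,2]>.0265)&(W[...,2]<.037)
    q=W[ok]; a=np.radians(a0); ex=np.array([np.cos(a),np.sin(a)]); ey=np.array([-ex[1],ex[0]])
    r=(q[:,:2]-c0)*1000; X=r@ex; Y=r@ey
    k=(abs(X)<50)&(abs(Y)<50); X,Y=X[k],Y[k]
    rows=[]
    for x in range(-34,38,3):
        s=Y[(X>=x)&(X<x+3)]
        if len(s)>15: rows.append((x+1.5,s.min(),s.max(),(s.min()+s.max())/2,len(s)))
    return np.array(rows),X.min(),X.max()
E
python3 - <<'E'
from fit import *
z=np.load("w3.npz"); o=dict(eef_pos=z['pos'],tool_rot=z['rot']); W=cloud("wrist",z['d'],o)
r,a,b=fit(W,-5.5,np.array([.5751,-.0407])); print(r.round(1),a,b)
p,d=vision.capture("top"); r,a,b=fit(cloud("top",d),-5.5,np.array([.5751,-.0407])); print(r.round(1),a,b)
E
```

```text
[[-2.95e+01 -4.08e+01  4.19e+01  6.00e-01  2.50e+01]
 [-2.65e+01 -4.00e+01  4.08e+01  4.00e-01  3.50e+01]
 [-2.35e+01 -3.81e+01  3.92e+01  6.00e-01  3.40e+01]
 [-2.05e+01 -3.63e+01  3.81e+01  9.00e-01  1.11e+02]
 [-1.75e+01 -3.58e+01  3.67e+01  5.00e-01  4.02e+02]
 [-1.45e+01 -3.57e+01  3.56e+01 -0.00e+00  3.98e+02]
 [-1.15e+01 -3.59e+01  3.56e+01 -2.00e-01  4.00e+02]
 [-8.50e+00 -3.59e+01  3.59e+01  0.00e+00  4.03e+02]
 [-5.50e+00 -3.59e+01  3.60e+01  0.00e+00  4.07e+02]
 [-2.50e+00 -3.60e+01  3.55e+01 -2.00e-01  4.14e+02]
 [ 5.00e-01 -3.63e+01  3.58e+01 -2.00e-01  4.13e+02]
 [ 3.50e+00 -3.63e+01  3.58e+01 -3.00e-01  4.20e+02]
 [ 6.50e+00 -3.62e+01  3.54e+01 -4.00e-01  4.23e+02]
 [ 9.50e+00 -3.63e+01  3.58e+01 -2.00e-01  4.25e+02]
 [ 1.25e+01 -3.64e+01  3.54e+01 -5.00e-01  4.33e+02]
 [ 1.55e+01 -3.64e+01  3.51e+01 -6.00e-01  4.33e+02]
 [ 1.85e+01 -3.63e+01  3.55e+01 -4.00e-01  4.41e+02]
 [ 2.15e+01 -3.66e+01  3.54e+01 -6.00e-01  4.40e+02]
 [ 2.45e+01 -3.66e+01  3.57e+01 -4.00e-01  4.48e+02]
 [ 2.75e+01 -3.67e+01  3.54e+01 -7.00e-01  4.51e+02]
 [ 3.05e+01 -3.67e+01  3.52e+01 -8.00e-01  4.56e+02]
 [ 3.35e+01 -2.32e+01  3.48e+01  5.80e+00  1.11e+02]] -31.082131613017296 33.49526143898836Traceback (most recent call last):
  File "<stdin>", line 4, in <module>
  File "fit.py", line 11, in fit
    return np.array(rows),X.min(),X.max()
                          ~~~~~^^
    return umr_minimum(a, axis, None, out, keepdims, initial, where)
ValueError: zero-size array to reduction operation minimum which has no identity
```

```bash
python3 -c "
from h import *
go(.4727,-.0293,.040,-6.4)"
```

```text
xyz [  -8.6 -105.3  129.5] rot [-1.000e-02  3.000e-02  1.715e+01] t 9.35 F [ 0.57  0.07 -5.22] q6 2.7 w 0.057 pos [ 0.5009 -0.1312  0.1695]
```

```bash
python3 -m pendant '{"xyz":[[-8.5,-45,0],[-8.5,-90,10],[-8.5,-105,45],[-8.5,-105,90],[-8.5,-105,120],[-8.5,-105,129],[-8.5,-105,129],[-8.5,-105,129],[-8.5,-105,129]],"rotation":[[0,0,8],[0,0,16],[0,0,17],[0,0,17],[0,0,17],[0,0,17],[0,0,17],[0,0,17],[0,0,17]]}'
python3 - <<'E'
from fit import *
o=ctrl.get_obs(); p,d=vision.capture("wrist"); cv2.imwrite("pics/w4.png",p[:,:,::-1])
W=cloud("wrist",d,o)
r,a,b=fit(W,-6.4,np.array([.5751,-.0408])); print(r[:,:4].round(1),a,b)
go(.4727,-.0293,.009,-6.4)
hsv=cv2.cvtColor(p,cv2.COLOR_RGB2HSV)
m=(((hsv[...,0]<8)|(hsv[...,0]>172))&(hsv[...,1]>120)).astype(np.uint8)
m=cv2.morphologyEx(m,cv2.MORPH_CLOSE,np.ones((9,9)))
n,l,st,c=cv2.connectedComponentsWithStats(m); i=1+np.argmax(st[1:,4])
q=W[(l==i)&np.isfinite(W[...,2])]; print(np.percentile(q[:,2],[5,50,95]))
A=np.c_[q[:,:2]-q[:,:2].mean(0),np.ones(len(q))]; print('tilt slope',np.linalg.lstsq(A,q[:,2],rcond=None)[0])
an=np.radians(-6.4); ex=np.array([np.cos(an),np.sin(an)]); ey=np.array([-ex[1],ex[0]])
rr=(q[:,:2]-[.5751,-.0408])*1000; X=rr@ex;Y=rr@ey; print(X.min(),X.max())
for x in range(int(X.min()),int(X.max()),5):
    s=Y[(X>=x)&(X<x+5)]
    print(x,s.min().round(1),s.max().round(1),((s.min()+s.max())/2).round(2))
E
```

```text
time_s: 10.25
eef_pos: [0.4729, -0.0416, 0.0428]
tool_rot: [-3.129, 0.144, -0.005]
ft_force: [-0.0, 0.1, -4.3]
width: 0.0573
[[-29.5 -40.9  41.4   0.2]
 [-26.5 -39.8  41.1   0.6]
 [-23.5 -38.3  39.1   0.4]
 [-20.5 -36.8  37.4   0.3]
 [-17.5 -35.8  36.2   0.2]
 [-14.5 -35.7  36.1   0.2]
 [-11.5 -36.   36.3   0.2]
 [ -8.5 -35.7  36.2   0.3]
 [ -5.5 -35.9  35.9   0. ]
 [ -2.5 -36.   35.9  -0. ]
 [  0.5 -36.   35.9  -0. ]
 [  3.5 -36.1  36.1   0. ]
 [  6.5 -35.8  36.    0.1]
 [  9.5 -36.   36.2   0.1]
 [ 12.5 -36.   36.2   0.1]
 [ 15.5 -36.   35.8  -0.1]
 [ 18.5 -36.2  35.8  -0.2]
 [ 21.5 -35.9  35.7  -0.1]] -31.092571308321723 21.577763952094895
xyz [ -1.3 -11.9  33.7] rot [-0.53 -0.15  1.12] t 10.3 F [ 0.33 -0.54 -5.31] q6 3.14 w 0.0568 pos [ 0.4728 -0.0415  0.0426]
[0.05760465 0.05870634 0.05972738]
tilt slope [0.00358559 0.00651548 0.0589012 ]
-195.85191289736042 -58.52510649919042
-195 28.2 28.2 28.17Traceback (most recent call last):
  File "<stdin>", line 16, in <module>
    return umr_minimum(a, axis, None, out, keepdims, initial, where)
ValueError: zero-size array to reduction operation minimum which has no identity
```

View pics/w4.png

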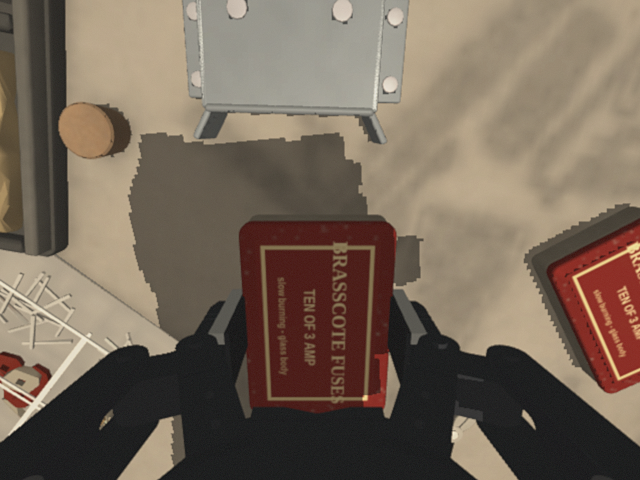

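Joint 6 has reached its +3.14 limit, so I have to make a half turn to reach the holder's heading. First I'll use this image to check the camera's lateral bias, since the gripped tin must be centred at tool y=0.

```bash
python3 - <<'E'
from fit import *
o=ctrl.get_obs(); p,d=vision.capture("wrist")
W=cloud("wrist",d,o); M=R.from_rotvec(o['tool_rot']).as_matrix(); T=(W-o['eef_pos'])@M*1000
hsv=cv2.cvtColor(p,cv2.COLOR_RGB2HSV)
m=(((hsv[...,0]<8)|(hsv[...,0]>172))&(hsv[...,1]>120))&(abs(T[...,0])<50)&(abs(T[...,1])<40)&(W[...,2]>.05)&(W[...,2]<.075)
q=T[m]; print('z tool',np.percentile(q[:,2],[5,50,95]).round(1),'x',q[:,0].min(),q[:,0].max())
for x in range(-40,46,5):
    s=q[(q[:,0]>=x)&(q[:,0]<x+5)]
    if len(s)>20: print(x,s[:,1].min().round(1),s[:,1].max().round(1),((s[:,1].min()+s[:,1].max())/2).round(2), np.median(s[:,2]).round(1))
print(W[440:470,0:1].shape, np.nanmedian(W[150:200,430:520,2]))
r,a,b=fit(W,-6.4,np.array([.5751,-.0408])); print(a,r[:,3].mean())
E
```

```text
z tool [-16.9 -15.9 -14.8] x -43.28571393942026 42.590109507215615
-40 -29.1 30.3 0.6 -15.8
-35 -28.7 30.1 0.72 -15.9
-30 -28.6 30.1 0.77 -15.9
-25 -28.5 30.0 0.74 -15.9
-20 -28.8 30.2 0.72 -15.9
-15 -28.4 30.3 0.95 -15.9
-10 -27.9 29.6 0.83 -15.9
-5 -27.7 29.3 0.83 -16.0
0 -27.8 29.7 0.99 -15.9
5 -27.7 29.5 0.9 -16.0
10 -28.5 30.4 0.93 -15.9
15 -28.6 30.0 0.72 -15.9
20 -28.7 30.2 0.75 -15.9
25 -28.8 30.5 0.85 -15.9
30 -28.7 30.5 0.92 -15.8
35 -28.6 30.4 0.91 -15.6
40 -27.5 28.9 0.72 -15.2
(30, 1, 3) 0.0002604390492106784
-31.22676020087147 0.10152279259843706
```

Camera lateral bias is +0.8 mm, so the corrected holder origin is (0.5752, −0.0399) at yaw −6.4°. The tin underside is 6 mm beyond the TCP. I'll lift and do the half turn.

```bash
python3 -m pendant '{"xyz":[[0,0,-40],[-10,0,-80],[-20,0,-100],[-20,0,-100],[-20,0,-100],[-20,0,-100],[-20,0,-100],[-20,0,-100],[-20,0,-100],[-20,0,-100],[-20,0,-100],[-20,0,-100]],"rotation":[[0,0,-8],[0,0,-16],[0,0,-24],[0,0,-32],[0,0,-40],[0,0,-48],[0,0,-56],[0,0,-64],[0,0,-72],[0,0,-80],[0,0,-88],[0,0,-96]]}'
python3 -c "
from h import *
go(.4728,-.0284,.040,173.6);go(.4728,-.0284,.040,-6.4)"
```

```text
time_s: 11.55
eef_pos: [0.4519, -0.0404, 0.1417]
tool_rot: [-2.197, -2.238, -0.012]
ft_force: [-0.2, -0.1, -4.9]
width: 0.0572
xyz [ 10.7  20.9 101.8] rot [  0.48  -0.34 -82.54] t 11.55 F [-0.21 -0.11 -4.94] q6 1.46 w 0.0572 pos [ 0.4519 -0.0404  0.1417]
xyz [ 10.7  20.9 101.8] rot [  0.48  -0.34 -82.54] t 11.55 F [-0.21 -0.11 -4.94] q6 1.46 w 0.0572 pos [ 0.4519 -0.0404  0.1417]
```

```bash
python3 -m pendant '{"xyz":[[10.5,21,0],[10.5,21,0],[10.5,21,0],[10.5,21,0],[10.5,21,0],[10.5,21,0],[10.5,21,0],[10.5,21,30],[10.5,21,60],[10.5,21,90],[10.5,21,100],[10.5,21,100]],"rotation":[[0,0,-8],[0,0,-16],[0,0,-24],[0,0,-32],[0,0,-40],[0,0,-48],[0,0,-56],[0,0,-64],[0,0,-72],[0.5,-0.3,-80],[0.5,-0.3,-82.5],[0.5,-0.3,-82.5]]}'
python3 - <<'E'
from h import *
go(.4728,-.0284,.009,173.6)
for n in ("top","scene"):
    p,d=vision.capture(n); s=p[120:300,140:410] if n=="top" else p[150:300,150:400]
    s=cv2.resize(s,None,fx=2.9,fy=2.9,interpolation=cv2.INTER_CUBIC); cv2.imwrite(f"pics/{n}5.png",s[:,:,::-1])
E
```

```text
time_s: 12.75
eef_pos: [0.4717, -0.0286, 0.0398]
tool_rot: [-0.184, -3.132, -0.0]
ft_force: [-0.4, -0.6, -5.3]
width: 0.0572
xyz [-1.2  0.3 30.8] rot [-0.   -0.24 -0.33] t 12.75 F [-0.38 -0.55 -5.27] q6 0.06 w 0.0572 pos [ 0.4717 -0.0286  0.0398]
```

View pics/scene5.png

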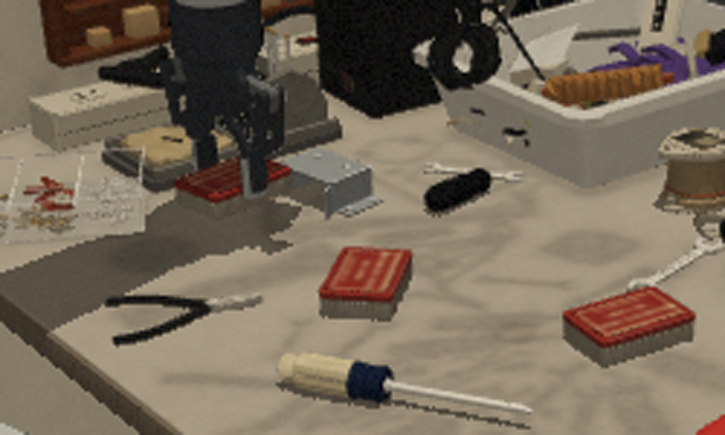

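```bash
python3 -m pendant '{"xyz":[[-1,0.3,15],[-1,0.3,28],[-1,0.3,32],[-1,0.3,32],[-1,0.3,32]],"rotation":[[0,0,-0.3],[0,-0.2,-0.3],[0,-0.2,-0.3],[0,-0.2,-0.3],[0,-0.2,-0.3]]}'
python3 - <<'E'
from h import *
a=np.radians(-6.4)
go(.4728,-.0284,.009,173.6)
go(.5752-.045*np.cos(a),-.0399-.045*np.sin(a),.0085,173.6)
E
```

```text
time_s: 13.35
eef_pos: [0.4738, -0.0285, 0.0095]
tool_rot: [0.178, 3.134, -0.0]
ft_force: [-0.7, -0.6, -6.1]
width: 0.057
xyz [1.  0.  0.5] rot [ 0.    0.12 -0.08] t 13.35 F [-0.73 -0.65 -6.09] q6 0.05 w 0.057 pos [ 0.4738 -0.0285  0.0095]
xyz [-57.1   0.1   1.1] rot [ 0.    0.12 -0.08] t 13.35 F [-0.73 -0.65 -6.09] q6 0.05 w 0.057 pos [ 0.4738 -0.0285  0.0095]
```

Enter in gentle steps.

```bash
python3 -m pendant '{"xyz":[[-10,0,1],[-20,0,1],[-28,0,1],[-34,0,1],[-38,0,1],[-42,0,1]],"rotation":[[0,0,0],[0,0,0],[0,0,0],[0,0,0],[0,0,0],[0,0,0]]}'
python3 -c "
from h import *
go(.5305,-.0349,.0085,173.6)"
```

```text
time_s: 13.95
eef_pos: [0.5155, -0.0333, 0.0078]
tool_rot: [0.177, 3.136, -0.0]
ft_force: [-0.2, 0.3, -5.3]
width: 0.0572
xyz [-15.1   0.1  -0.7] rot [ 0.    0.06 -0.07] t 13.95 F [-0.22  0.29 -5.33] q6 0.05 w 0.0572 pos [ 0.5155 -0.0333  0.0078]
```

```bash
python3 -m pendant '{"xyz":[[-4,0,0],[-8,0,0],[-12,0,0],[-15,0,0],[-15,0,0],[-15,0,0]],"rotation":[[0,0,0],[0,0,0],[0,0,0],[0,0,0],[0,0,0],[0,0,0]]}'
python3 - <<'E'
from h import *
go(.5305,-.0349,.0065,173.6)
for n in ("top","scene"):
    p,d=vision.capture(n); s=p[120:300,140:410] if n=="top" else p[150:300,150:400]
    s=cv2.resize(s,None,fx=2.9,fy=2.9,interpolation=cv2.INTER_CUBIC); cv2.imwrite(f"pics/{n}6.png",s[:,:,::-1])
E
```

```text
time_s: 14.55
eef_pos: [0.53, -0.0349, 0.0079]
tool_rot: [0.177, 3.135, -0.0]
ft_force: [-0.1, 0.1, -5.7]
width: 0.0571
xyz [-0.5  0.1  1.4] rot [ 0.    0.07 -0.06] t 14.55 F [-0.12  0.14 -5.71] q6 0.05 w 0.0571 pos [ 0.53   -0.0349  0.0079]
```

View pics/scene6.png

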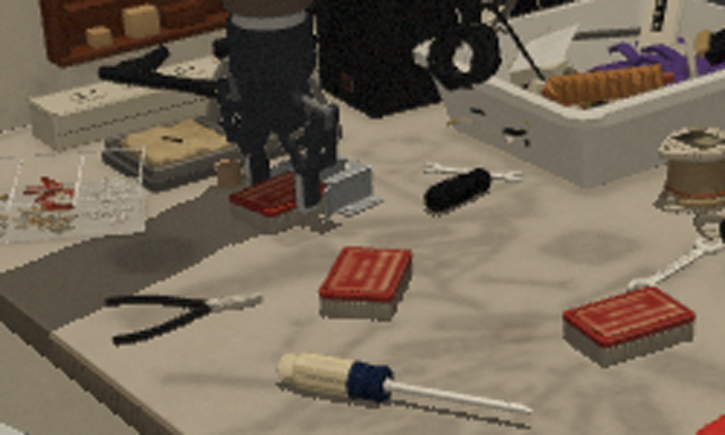

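The tin is under the roof with no side force. I'll lower it, release and go up.

```bash
python3 -m pendant '{"xyz":[[0,0,1],[0,0,1.5]],"rotation":[[0,0,0],[0,0,0]]}'
python3 -m pendant '{"xyz":[[0,0,0],[0,0,0],[0,0,0],[0,0,0],[0,0,0]],"rotation":[[0,0,0],[0,0,0],[0,0,0],[0,0,0],[0,0,0]]}' 0
python3 -m pendant '{"xyz":[[0,0,-20],[0,0,-50],[40,0,-60],[75,0,-60],[75,0,-60],[75,0,-60]],"rotation":[[0,0,0],[0,0,0],[0,0,0],[0,0,0],[0,0,0],[0,0,0]]}'
python3 -m pendant '{"xyz":[[0,0,0],[0,0,0],[0,0,0],[0,0,0],[0,0,0],[0,0,0],[0,0,0],[0,0,0]],"rotation":[[0,0,0],[0,0,0],[0,0,0],[0,0,0],[0,0,0],[0,0,0],[0,0,0],[0,0,0]]}' 1 60
python3 - <<'E'
from h import *
a=np.radians(-6.4)
f=lambda s:(.5752+s*np.cos(a),-.0399+s*np.sin(a))
go(*f(-.118),.008,173.6)
for n in ("top","scene"):
    p,d=vision.capture(n); s=p[120:300,140:410] if n=="top" else p[150:300,150:400]
    s=cv2.resize(s,None,fx=2.9,fy=2.9,interpolation=cv2.INTER_CUBIC); cv2.imwrite(f"pics/{n}7.png",s[:,:,::-1])
E
```

```text
time_s: 14.85
eef_pos: [0.5302, -0.0349, 0.0071]
tool_rot: [0.177, 3.135, -0.0]
ft_force: [-4.3, -1.2, 5.0]
width: 0.0572
time_s: 15.35
eef_pos: [0.5302, -0.0349, 0.0066]
tool_rot: [0.177, 3.135, -0.0]
ft_force: [-0.6, 0.5, 0.1]
width: 0.0855
time_s: 15.95
eef_pos: [0.4556, -0.0265, 0.0668]
tool_rot: [0.177, 3.134, -0.0]
ft_force: [0.9, 0.7, 0.7]
width: 0.0856
time_s: 16.75
eef_pos: [0.4555, -0.0265, 0.0664]
tool_rot: [0.177, 3.135, -0.0]
ft_force: [-0.9, -0.1, -0.5]
width: -0.0
xyz [-2.3 -0.  58.4] rot [ 0.    0.09 -0.06] t 16.75 F [-0.92 -0.11 -0.53] q6 0.05 w -0.0 pos [ 0.4555 -0.0265  0.0664]
```

View pics/scene7.png

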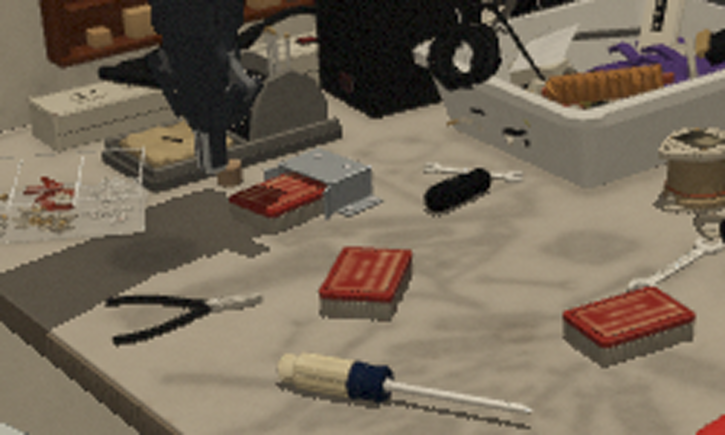

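View pics/top7.png

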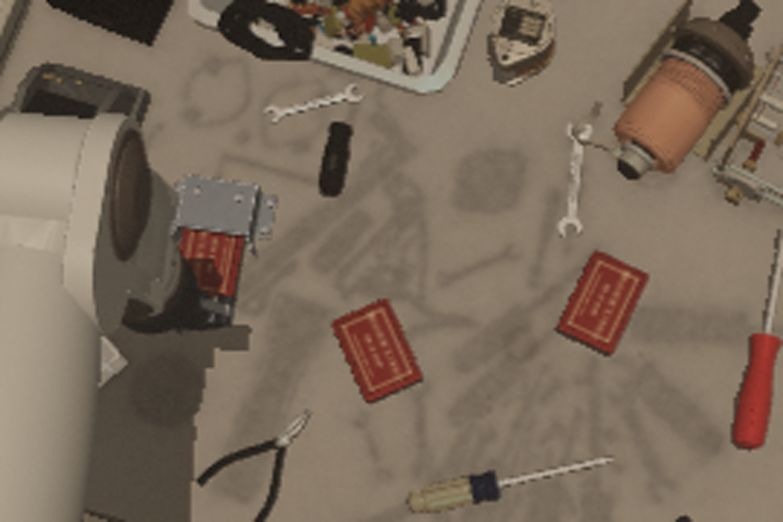

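The tin sits straight in the mouth and the light tins are in place. I'll go down behind it and push.

```bash
python3 -m pendant '{"xyz":[[2,0,30],[2,0,50],[2,0,58],[2,0,58]],"rotation":[[0,0,0],[0,0,0],[0,0,0],[0,0,0]]}'
python3 -m pendant '{"xyz":[[-4,0,0],[-8,0,0],[-12,0,0],[-16,0,0],[-20,0,0],[-24,0,0],[-28,0,0],[-32,0,0],[-36,0,0],[-40,0,0]],"rotation":[[0,0,0],[0,0,0],[0,0,0],[0,0,0],[0,0,0],[0,0,0],[0,0,0],[0,0,0],[0,0,0],[0,0,0]]}'
python3 -c "
from h import *
a=np.radians(-6.4);f=lambda s:(.5752+s*np.cos(a),-.0399+s*np.sin(a))
go(*f(-.067),.008,173.6)"
```

```text
time_s: 17.25
eef_pos: [0.4529, -0.0262, 0.0076]
tool_rot: [-0.177, -3.136, 0.0]
ft_force: [0.6, 0.1, -0.0]
width: -0.0001
time_s: 18.25
eef_pos: [0.4927, -0.0307, 0.0084]
tool_rot: [-0.177, -3.136, -0.0]
ft_force: [-6.0, 0.6, 4.0]
width: 0.0002
xyz [-16.    0.1   0.3] rot [ 0.   -0.03 -0.06] t 18.25 F [-5.99  0.55  4.  ] q6 0.05 w 0.0002 pos [ 0.4927 -0.0307  0.0084]
```

Contact, at about 6 N of sliding force. Continue.

```bash
python3 -m pendant '{"xyz":[[-3,0,0],[-6,0,0],[-9,0,0],[-11,0,0],[-11,0,0]],"rotation":[[0,0,0],[0,0,0],[0,0,0],[0,0,0],[0,0,0]]}'
python3 -m pendant '{"xyz":[[-1,0,0],[-2,0,0],[-3,0,0]],"rotation":[[0,0,0],[0,0,0],[0,0,0]]}'

```

```text
time_s: 18.75
eef_pos: [0.5039, -0.032, 0.0083]
tool_rot: [0.177, 3.136, 0.0]
ft_force: [-3.7, 1.1, 3.1]
width: -0.0
time_s: 19.05
eef_pos: [0.506, -0.0322, 0.0082]
tool_rot: [-0.177, -3.135, -0.0]
ft_force: [-13.1, 2.2, 8.9]
width: 0.0001
```

```bash
python3 -m pendant '{"xyz":[[-0.5,0,0],[-1,0,0],[-1,0,0]],"rotation":[[0,0,0],[0,0,0],[0,0,0]]}'
python3 -m pendant '{"xyz":[[-0.5,0,0],[-1,0,0],[-1,0,0]],"rotation":[[0,0,0],[0,0,0],[0,0,0]]}'
```

```text
time_s: 19.35
eef_pos: [0.506, -0.0322, 0.0083]
tool_rot: [-0.177, -3.133, -0.0]
ft_force: [-14.8, 1.7, 10.6]
width: 0.0001
time_s: 19.65
eef_pos: [0.506, -0.0322, 0.0082]
tool_rot: [-0.177, -3.132, -0.001]
ft_force: [-20.5, 2.1, 14.0]
width: 0.0001
```

It stalls while the force rises, so it's likely at the stop. I'll back off and measure how far it sticks out.

```bash
python3 -m pendant '{"xyz":[[3,0,0],[20,0,0],[30,0,-30],[30,0,-80],[30,30,-120],[30,80,-120],[30,130,-120],[30,180,-120],[30,180,-120],[30,180,-120]],"rotation":[[0,0,0],[0,0,0],[0,0,0],[0,0,0],[0,0,0],[0,0,0],[0,0,0],[0,0,0],[0,0,0],[0,0,0]]}'
python3 - <<'E'
from h import *
p,d=vision.capture("top"); W=cloud("top",d); s=cv2.resize(p[140:260,160:290],None,fx=5,fy=5,interpolation=cv2.INTER_CUBIC); cv2.imwrite("pics/top8.png",s[:,:,::-1])
go(.45,-.03,.2)
E
```

```text
time_s: 20.65
eef_pos: [0.4996, 0.1509, 0.1281]
tool_rot: [0.173, 3.135, -0.0]
ft_force: [0.0, -0.2, -0.0]
width: 0.0001
xyz [  29.2 -184.6  -71.9] rot [0. 0. 0.] t 20.7 F [ 1.13 -1.3  -0.13] q6 0.4 w 0.0002 pos [0.4998 0.1502 0.1283]
```

View pics/top8.png

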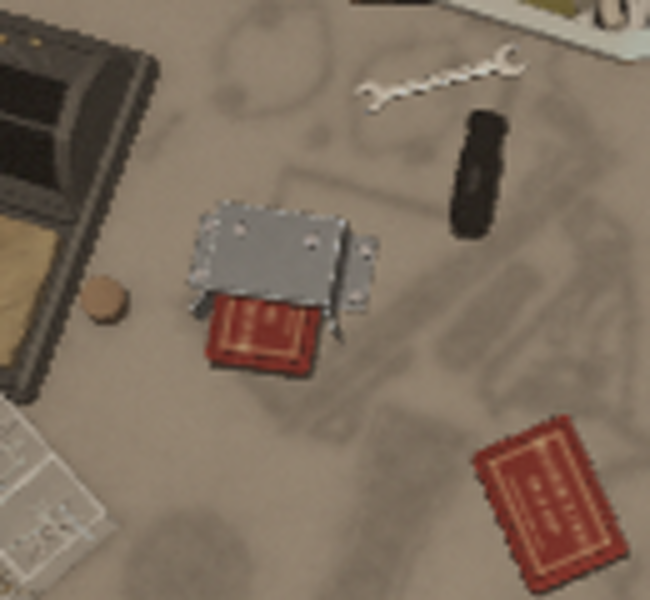

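```bash
cat > meas.py <<'E'
from h import *
def meas(W,p,c0=np.array([.5752,-.0408])):
    a=np.radians(-6.4); ex=np.array([np.cos(a),np.sin(a)]); ey=np.array([-ex[1],ex[0]])
    r=(W[...,:2]-c0)*1000; X=r@ex; Y=r@ey; Z=W[...,2]
    hsv=cv2.cvtColor(p,cv2.COLOR_RGB2HSV); red=((hsv[...,0]<8)|(hsv[...,0]>172))&(hsv[...,1]>110)
    t=red&(abs(Y)<38)&(X>-90)&(X<0)&(Z>.015)&(Z<.03)
    roof=(~red)&(Z>.027)&(Z<.037)&(abs(Y)<38)&(abs(X)<50)
    for y in range(-27,28,9):
        k=(abs(Y-y)<4)
        print(y,'tin rear',X[t&k].min().round(1),'tin front seen',X[t&k].max().round(1),'roof',X[roof&k].min().round(1),X[roof&k].max().round(1))
    print('tin Y',Y[t].min().round(1),Y[t].max().round(1),'z',np.median(Z[t]).round(4))
E
python3 - <<'E'
from meas import *
p,d=vision.capture("top"); meas(cloud("top",d),p)
go(.62,-.04,.22,173.6)
E
```

```text
-27 tin rear -56.3 tin front seen -19.2 roof -19.8 32.5
-18 tin rear -57.1 tin front seen -21.2 roof -41.2 31.5
-9 tin rear -55.2 tin front seen -19.1 roof -20.2 31.4
0 tin rear -57.5 tin front seen -18.1 roof -29.0 31.7
9 tin rear -56.0 tin front seen -21.7 roof -19.2 31.6
18 tin rear -56.1 tin front seen -19.1 roof -48.7 32.5
27 tin rear -56.5 tin front seen -19.5 roof -21.1 30.2
tin Y -28.2 31.7 z 0.0227
xyz [-140.9 -174.9  -91.4] rot [ 0.03  0.12 -0.06] t 20.75 F [ 0.37  0.23 -0.63] q6 0.4 w 0.0003 pos [0.4999 0.1497 0.1284]
```

Top view: the tin's rear is at −56.3 mm against −56 expected. I'll confirm with the wrist camera.

```bash
python3 -m pendant '{"xyz":[[0,0,-45],[-20,-20,-90],[-50,-50,-90],[-80,-80,-90],[-110,-110,-90],[-140,-140,-90],[-140,-175,-90],[-140,-175,-90],[-140,-175,-90],[-140,-175,-90],[-140,-175,-90],[-140,-175,-90]],"rotation":[[0,0,0],[0,0,0],[0,0,0],[0,0,0],[0,0,0],[0,0,0],[0,0,0],[0,0,0],[0,0,0],[0,0,0],[0,0,0],[0,0,0]]}'
python3 - <<'E'
from meas import *
o=ctrl.get_obs(); p,d=vision.capture("wrist"); cv2.imwrite("pics/w9.png",p[:,:,::-1]); meas(cloud("wrist",d,o),p,np.array([.5752,-.0391]))
E
```

```text
time_s: 21.95
eef_pos: [0.6188, -0.0391, 0.2189]
tool_rot: [0.175, 3.135, 0.0]
ft_force: [-0.4, -0.8, 1.0]
width: -0.0001
-27 tin rear -56.1 tin front seen -20.9 roof -20.3 31.5
-18 tin rear -56.1 tin front seen -20.9 roof -20.3 31.6
-9 tin rear -56.2 tin front seen -20.9 roof -20.2 31.4
0 tin rear -56.2 tin front seen -20.9 roof -19.5 31.3
9 tin rear -56.2 tin front seen -20.0 roof -20.3 31.3
18 tin rear -56.1 tin front seen -20.0 roof -19.4 32.6
27 tin rear -56.1 tin front seen -20.0 roof -19.4 32.5
tin Y -30.9 27.9 z 0.023
```

View pics/w9.png

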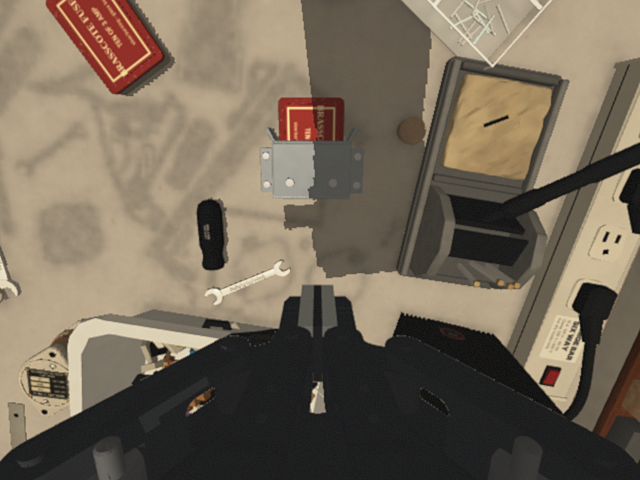

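The rear end is square at −56.1 mm, 88 mm from the roof's back edge against 89 nominal, so the tin is home. Nothing is touching it, so I'll hand in.

```bash
python3 -c "
from station import ctrl
print(ctrl.hand_in(), ctrl.get_obs()['time_s'])"
```

```text
the job is handed in; nothing more can be done
the job is handed in; nothing more can be done
```

The full tin is in the holder, and I handed the job in at about 22 s of the 72 s allowed. The hand-in gives no verdict.

- **Finding it:** I lifted two of the three tins. The one first at (0.50, −0.42) pulled about 0.7 N, so I put it back. The one at (0.584, −0.282) pulled about 5.5 N, which makes it the full one. I never touched the third tin.
- **Inserting it:** Joint 6 hit its limit on the first approach, so I turned the tin by 180° and went in that way. I slid it about 30 mm into the mouth, released it and pushed it home from behind with the fingers shut. It stopped moving while the force rose to about 20 N.
- **Last checks:** The tin's rear end is at holder x = −56.1 mm by the wrist camera and about −56.3 mm by the top camera; −56 mm is nominal. It sits square. The rear of the tin to the roof's back edge measured about 88 mm against 89 mm nominal, which is within camera error.
- **The rest of the scene:** Both light tins lay flat in their places in the pictures taken after the insertion; I did not measure their final positions. I left the black and green look-alikes and the far red tin alone, and the arm ended clear of everything.

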